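# Hang a printed panel on the sloped drying rail

### The job

A freshly printed panel hangs on its roller hanger at the loading dock. Take the hanger by its red handle, hook it round the drying rail from the front at the rail's upper end, under the clear dust hood, and lower it gently until both wheels stand on the rail before you let go. Let it roll down by itself and make sure it has come to rest against the end stop; leave the wooden wedge, the squeegee and the grey-lidded ink jar where they are.

Things in the scene. Friction and masses are not known exactly. Their poses are not given: they have to be found in the camera images.
- hanger: Roller hanger, 0.4 to 0.5 kg, hooked round the dock's bar at first. Origin midway between the points where its 2 wheels stand on a rail; y along the rail, z up, front is -x. Black wheels, 40 mm over their bevelled flanges, axles 64 mm apart in y, 15 mm above the origin; groove 9 mm wide at its bottom (z 0), 19 mm at the rims, which reach 5 mm lower.
- hanger_grip (a point): Centre of the hanger's red handle, 24 mm wide (hanger's y), 14 mm thick, 60 mm long; it leans 35 degrees from vertical to the hanger's front (-x). 37 mm in front of and 60 mm above the hanger's origin. Axes as the hanger's. Take it across the 24 mm, the fingers pointing down along the handle (tool leaning back to the front).
- hanger_hook (a point): Middle of the hook's lower arm, 42 mm below the hanger's origin (top face of the arm). In front of the rail stands the side plate (x -17 to -13, y -55 to 55, z -20 to 30 mm); a 60 mm wide strap runs down from it and turns back under the rail here. The hook is open to the back (+x), so it goes round a rail only from the rail's front, moving to +x.
- hanger_panel (a point): Centre of the printed steel panel at the bottom of the hanger, white with green, yellow and red, 4 mm thick, 100 mm (y) x 76 mm, its lower edge 117 mm below and its back face 12 mm behind the hanger's origin. Axes as the hanger's.
- dock: Fixed loading dock, origin on the bench below its bar, front is -x. Level bar 6 mm thick (x), 104 mm long (y), 20 mm high, top at z 150 mm, held from behind. The hanger's wheels stand on it between two 6 mm high lips. To leave, lift the hanger 8 to 19 mm, then draw it out to the front (-x) by 60 mm or more.
- stand: Fixed foot frame of the drying stand, origin on the bench below the middle of the rail; x across the rail (front is -x), y along it to its upper end, z up. Rail: steel bar 6 mm thick, 20 mm high, centred on x = 0, y -210 to 210 mm, held from behind, falling 6 degrees to -y. Two feet 34 mm wide, 16 mm high at y +-170 reach forward to x -45.
- below_rail_top (a point): Point on the bench under the upper part of the rail (y = 120 mm in the stand's frame), a good place to hang. Axes as the stand's. Rail, stop and hood are clamped to the posts as one piece at a height that is not reported: here the rail's top edge lies 182 to 223 mm above this point. Feel or look for it: the hook passes only with the hanger's origin 6 to 21 mm above the top edge.
- below_stop (a point): Point on the bench under the hanger's origin when the hanger rests on the end stop's black sprung buffer, at the rail's lower end (y = -134 mm in the stand's frame). Axes as the stand's. A clear dust hood, parallel to the rail, covers its length from 35 mm in front of it (x -35) to 72 mm behind, its underside 175 mm above the rail's top edge; so the tool must lean back to the front.
- wooden_wedge: Loose wooden wedge, 30 x 90 x 22 mm, on the bench. Origin under its centre. Leave alone.
- squeegee: Loose wooden squeegee, 110 x 165 x 31 mm, on the bench. Origin under its centre. Leave alone.
- ink_jar_grey: Loose ink jar with grey lid, 67 mm across, 74 mm high. Origin under its centre. Leave alone.

How it is judged:
By the outcome, as a careful person would: the job done as asked, in the order asked, and still so for the second after the job is handed in, with the robot touching nothing.
It also fails if it takes over 58 s, if anything falls off the work surface, if the arm or the gripper's body presses on something with over 40 N, if the wrist force passes 120 N, or if a joint passes its speed limit or range.

### The arm

A 6-joint arm with a two-finger parallel gripper is mounted at the origin on a cart in front of the work surface, level with it; the furniture and walls round the work are solid. World frame = base frame: x ahead of the robot, y to its left, z up, the work surface at z = 0. Lengths are in m, angles in rad, forces in N, time in s.
With the tool pointing down it reaches from about 0.225 to 0.875 m from the base axis. Payload 3.4 kg.
Tool frame: the origin (TCP) lies at the centre of the arm's flange, where the gripper is bolted on; the fingertips stand manip.tcp_to_tips ahead of it and the grasp point (between the pads) lies 155 mm ahead of it (manip.tcp_to_tips is the distance from the TCP to the fingertips, in m); z points along the fingers, y is the line along which they close (so a half turn about z gives the same grasp; the last joint's range is limited). The gripper opens to 85 mm and grips with 20 to 120 N. Pads are 22 mm wide; open, the fingers measure 114 mm over their backs; the gripper's body (76 mm by 85 mm) begins 54 mm behind the grasp point. The pads swing forward as they close: fully open they stand 13 mm farther back than shut.
Start: joints at [-1.351, 0.276, 1.505, -0, 1.361, -0.121], TCP at [0.192, -0.542, 0.405] pointing down, gripper open.
Joint ranges: [-2.89, 2.89], [-0.75, 2.08], [0.22, 2.7], [-1.18, 4.32], [0.11, 2.71], [-2.7, 2.7]. Speed limits (rad/s): [2.57, 2.57, 3.14, 3.14, 3.14, 3.14].

### API

Orientations are given as a unit quaternion [w, x, y, z].
In Python, from rig import sensors, imaging, manip gives the robot as it stands. The module is installed in compiled form; this text tells all that it offers.
- The arm moves only by the tool jog_arm, never from a script. Its argument "plan" is a list of rows, each an object of numbers: "dx", "dy", "dz": the shift along the tool's x, y, z in mm; "ax", "ay", "az": the turn, a rotation vector about the tool's x, y, z in units of 6 degrees (1.0 is 6 degrees); "grip": the closure, from 0 (fully open) to 1 (shut). A call has 1 to 20 rows; each row shifts and turns the commanded pose from where the row before left it, along the tool's axes as they then stand; what a row does not reach is not made up. A row lasts 1/12 s, in which the tool goes at most 41.7 mm and 7.16 degrees, less where a joint would pass 70% of its speed; a pose out of reach is approached as far as the arm can. A call is refused whole if a number of a shift passes 41.7 or a number of a turn 1, either way. A call with a gripper value outside its range is refused whole. The fingers move at their own pace and stop on an object; "grip_force" is the grip in N (left out, the last holds). Time passes only in rows, so rows that do not move let the fingers close. It gives the time, the measured TCP pose, the force, the opening and the grip force at its end, in the units of the state.
- sensors.get_state(): the state, without advancing time (a new reading comes with each control period).
- imaging.get_image(name): name is "scene" or "top"; returns a dict with "image" (420x560x3 uint8, red, green, blue), "K" (3x3 intrinsics, pixels), "extrinsics" (4x4, takes a point from world to camera coordinates). Camera axes: x right, y up, looking along -z (the intrinsics and any distortion apply to the point x, -y, -z); pixel columns grow to the right and rows downward; lengths in m; the calibration is good to about 2 mm. A picture is of the moment at which its call begins. There is no depth.
- manip.sign_off(): hands the job in; it is judged then, once.
The state is a dict: "clock": time; "qpos": joint angles; "qd": joint speeds; "effort": joint torques, N m; "position": TCP position; "ee_rot": TCP orientation; "contact_force": force on the tool from outside, world axes, zero at the start; "moment": the same for the moment, N m; "width": finger opening in m; "gripper_force": force on a finger pad.
Only numpy, scipy, OpenCV 4.12 (cv2) and the standard library are available. Lean on these libraries where they do the work, as an engineer would, in place of code of your own. Each camera call takes 0.05 s, during which the arm holds its last target. There are 200 camera calls.

## Working session

There is one attempt and no reset: what is moved stays moved. The work goes in short steps, Python scripts to look and compute and a tool call to move; the robot and the scene stay as the last step left them, time stands still between calls to the robot, and variables do not carry over. Pictures are saved under pics/ and viewed, at most 10 in all, crops included, and the job is handed in when it is done.

Besides the shell and the picture viewer there is one more tool, called after "Emit:" as name(argument=value, ...) on one line, values as JSON. jog_arm: Moves the arm, as the interface text tells. Its arguments: {"type":"object","properties":{"plan":{"type":"array"},"grip_force":{"type":"number"}},"required":["plan"]}

```bash
mkdir -p pics; python3 - <<'E'
from rig import sensors, imaging, manip
import cv2,pickle
s=sensors.get_state();print(s, manip.tcp_to_tips)
for n in("scene","top"):
    d=imaging.get_image(n);pickle.dump(d,open(n+".pkl","wb"))
    print(n,d["K"].tolist(),d["extrinsics"].round(4).tolist(),d.keys())
    cv2.imwrite(f"pics/{n}0.png",cv2.resize(d["image"][:,:,::-1],(800,600),interpolation=cv2.INTER_CUBIC))
E
```

```text
{'clock': 0.0, 'qpos': array([-1.35100545e+00,  2.76629460e-01,  1.50617666e+00,  3.15321442e-05,
        1.36072106e+00, -1.21006391e-01]), 'qd': array([ 0.00011448,  0.00186486,  0.00036141, -0.00062607, -0.0014824 ,
        0.00055045]), 'effort': array([-8.88516497e-04, -4.16780126e+01, -2.45808023e+01, -2.24753830e-04,
        1.09856244e-02, -1.82790836e-05]), 'position': array([ 0.1921356 , -0.54171411,  0.40380241]), 'ee_rot': array([-9.66846671e-04,  9.85517345e-01,  1.69571891e-01, -3.23585043e-05]), 'contact_force': array([-0.41107762, -0.30569359,  0.08332336]), 'moment': array([-0.09633923, -0.04749538,  0.01580728]), 'gripper_force': 0.0, 'width': 0.08540938678567374} 0.1734
scene [[385.7053661251786, 0.0, 276.162330899299], [0.0, 385.7053661251786, 204.52821295144025], [0.0, 0.0, 1.0]] [[-0.5005, -0.8657, -0.0082, 0.2728], [0.3898, -0.2338, 0.8907, -0.3357], [-0.773, 0.4426, 0.4544, -0.6589], [0.0, 0.0, 0.0, 1.0]] dict_keys(['image', 'K', 'extrinsics'])
top [[465.7225119938065, 0.0, 275.3808601638213], [0.0, 465.7225119938065, 199.02405699110832], [0.0, 0.0, 1.0]] [[0.0209, -0.9998, -0.0052, 0.0036], [0.9885, 0.0199, 0.1498, -0.5359], [-0.1496, -0.0083, 0.9887, -1.1661], [0.0, 0.0, 0.0, 1.0]] dict_keys(['image', 'K', 'extrinsics'])
```

View pics/scene0.png

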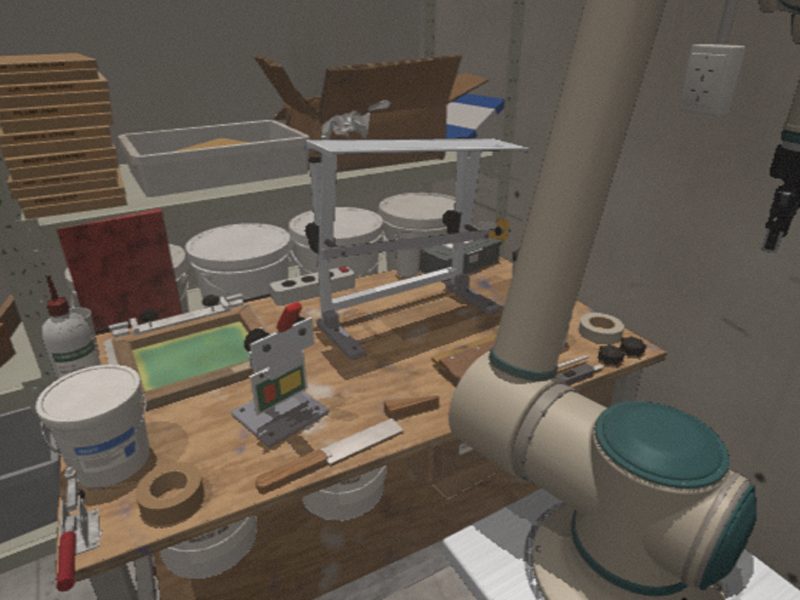

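View pics/top0.png

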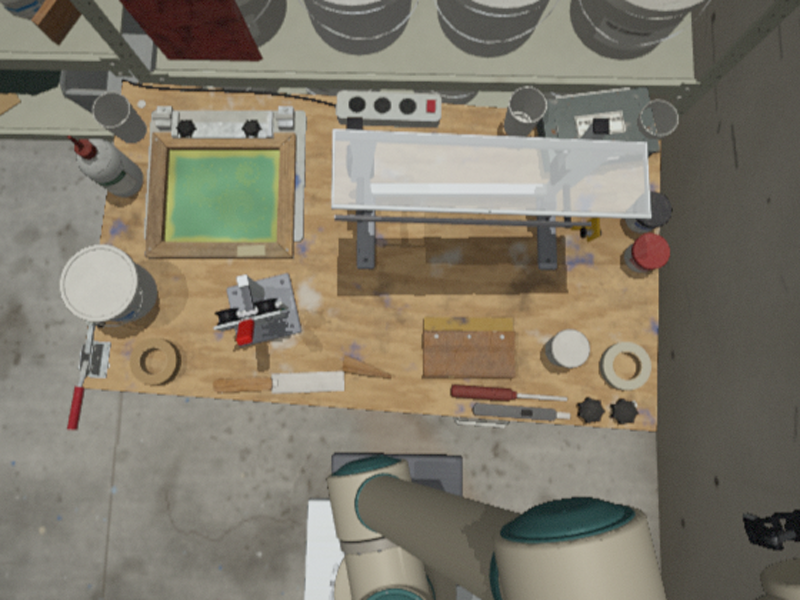

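```bash
cat > h.py <<'E'
import numpy as np,cv2,pickle
from scipy.optimize import least_squares
def ld(n): return pickle.load(open(n+".pkl","rb"))
def proj(d,P):
    P=np.atleast_2d(P);E=d["extrinsics"];c=P@E[:3,:3].T+E[:3,3]
    c=c*[1,-1,-1];u=c@d["K"].T
    return u[:,:2]/u[:,2:]
def crop(d,x0,y0,x1,y1,s):
    im=cv2.resize(d["image"][y0:y1,x0:x1,::-1],None,fx=s,fy=s,interpolation=cv2.INTER_CUBIC)
    for k in range(x0-x0%10+10,x1,10): cv2.putText(im,str(k),((k-x0)*s,9),0,.33,(255,255,0),1);cv2.line(im,((k-x0)*s,10),((k-x0)*s,15),(255,255,0),1)
    for k in range(y0-y0%10+10,y1,10): cv2.putText(im,str(k),(0,(k-y0)*s+4),0,.33,(255,255,0),1);cv2.line(im,(22,(k-y0)*s),(28,(k-y0)*s),(255,255,0),1)
    return im
def stack(a,b,f,ax):
    n=max(a.shape[1-ax],b.shape[1-ax])
    p=lambda i:cv2.copyMakeBorder(i,0,(n-i.shape[0])*(ax==1),0,(n-i.shape[1])*(ax==0),0)
    cv2.imwrite(f,np.concatenate([p(a),p(b)],ax))
def ray(d,uv,z):
    E=d["extrinsics"];R=E[:3,:3];c=-R.T@E[:3,3]
    v=np.linalg.inv(d["K"])@[uv[0],uv[1],1];v=R.T@(v*[1,-1,-1])
    return c+v*(z-c[2])/v[2]
E
python3 - <<'E'
from h import *
t=ld("top");s=ld("scene")
stack(crop(t,143,185,218,266,5),crop(s,161,206,241,320,5),"pics/c1.png",1)
stack(crop(t,226,145,426,195,4),crop(s,215,150,370,250,4),"pics/c2.png",0)
E
```

```text
(no output)
```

View pics/c1.png

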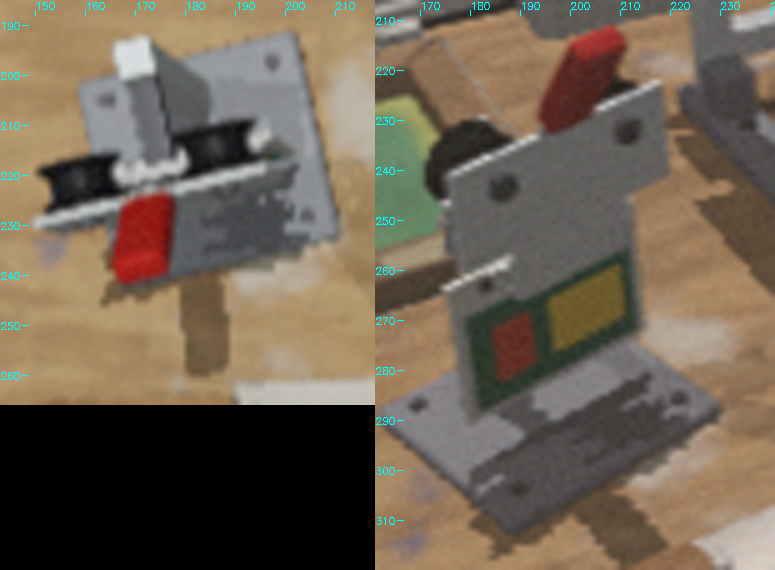

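View pics/c2.png

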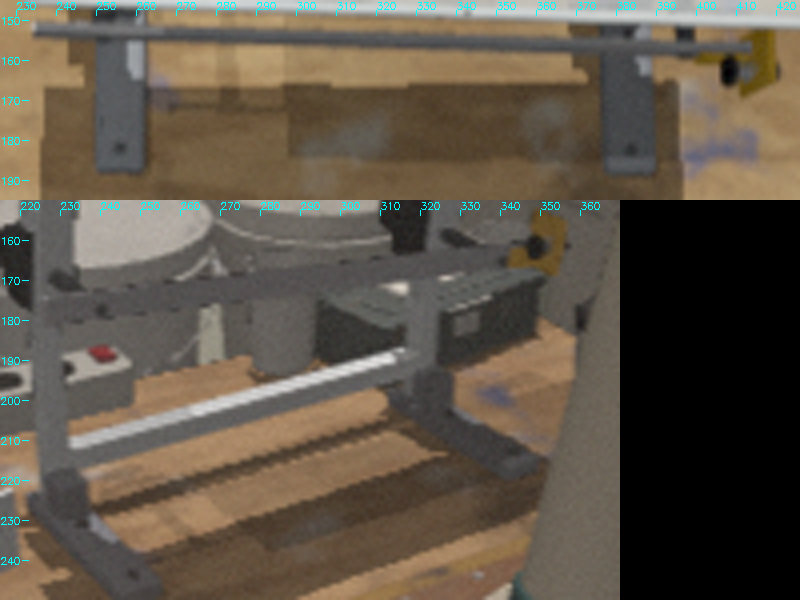

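```bash
cat > fit.py <<'E'
from h import *
t=ld("top");s=ld("scene")
def T(p,L):
    L=np.array(L,float);c,n=np.cos(p[3]),np.sin(p[3])
    return L@np.array([[c,n,0],[-n,c,0],[0,0,1]])+p[:3]
# hanger
L=[[-.017,.055,.03],[-.017,-.055,.03],[.008,.05,-.117],[.008,-.05,-.117],[-.054,0,.0846],[-.020,0,.0354]]
us=[[176,242],[218.5,222.7],[180,290],[214,272],[205.6,215],[199,230]]
Lt=[[-.015,.055,.03],[-.015,-.055,.03],[-.054,0,.0846]]
ut=[[150,230],[201.4,218.6],[171,238.6]]
f=lambda p:np.r_[(proj(s,T(p,L))-us).ravel(),(proj(t,T(p,Lt))-ut).ravel()]
g=ray(t,[175,220],.18)
r=least_squares(f,[g[0],g[1],.15,0.2],loss="soft_l1");print("hanger",r.x.round(4),np.degrees(r.x[3]),f(r.x).round(1))
# stand
F=[[-.045,.187,0],[-.045,.153,0],[-.045,-.153,0],[-.045,-.187,0],[-.045,.187,.016],[-.045,-.187,.016]]
uf=[[250,188],[262.5,188],[377.2,188],[389.5,188.2],[250,186.3],[389.5,186.5]]
def fs(q):
    p=[q[0],q[1],0,q[2]];Z=lambda y:q[3]+(y-.12)*np.tan(np.radians(6))
    a=(proj(t,T(p,F))-uf).ravel()
    b=proj(t,T(p,[[0,.209,Z(.21)]]))-[[234.5,151.8]]
    l=proj(s,T(p,[[-.003,.18,Z(.18)],[-.003,-.15,Z(-.15)]]))
    m=np.array([[233.75,174.25],[340,161.25]])
    e=np.interp(m[:,0],l[:,0],l[:,1]) if 0 else l[0,1]+(m[:,0]-l[0,0])*(l[1,1]-l[0,1])/(l[1,0]-l[0,0])
    ft=proj(t,T(p,[[0,.2,Z(.2)],[0,-.2,Z(-.2)]]));mt=np.array([[240,151.8],[410,156.7]])
    et=ft[0,1]+(mt[:,0]-ft[0,0])*(ft[1,1]-ft[0,1])/(ft[1,0]-ft[0,0])
    return np.r_[a,b.ravel(),e-m[:,1],et-mt[:,1]]
g=ray(t,[320,170],0)
r=least_squares(fs,[g[0],g[1],0,.2],loss="soft_l1");print("stand",r.x.round(4),np.degrees(r.x[2]),fs(r.x).round(1))
E
python3 fit.py
```

```text
hanger [0.4678 0.248  0.1487 0.2592] 14.849053570531847 [-0.4 -0.4  0.5 -0.3 -0.2  1.8  1.6  0.4  0.6 -0.2 -0.2 -0.1 -0.3 -0.6
 -4.4 -0.6  0.5  0.2]
stand [ 0.6187 -0.1023  0.0203  0.2117] 1.1628571725106263 [ 0.   0.2  0.2  0.2 -0.6  0.2 -0.2 -0.1 -0.3  0.8  1.2  0.6  0.  -0.6
  0.1  0.5 -0.4 -1. ]
```

```bash
cat > go.py <<'E'
import numpy as np
from scipy.spatial.transform import Rotation as R
from rig import sensors
HX=np.array([.4678,.2480,.150]);HY=.2592
SX=np.array([.6187,-.1023,0]);SY=.0203
def tool(yaw,roll=0,lean=35):
    # hanger frame Rz(yaw)*Rx(roll); tool x=cX+sZ, y=-Y, z=sX-cZ
    H=R.from_euler('z',yaw)*R.from_euler('x',roll)
    s,c=np.sin(np.radians(lean)),np.cos(np.radians(lean))
    return H,H*R.from_matrix(np.array([[c,0,s],[0,-1,0],[s,0,-c]]).T)
def target(origin,yaw,roll=0,back=0,g=(-.037,0,.060)):
    H,T=tool(yaw,roll);return origin+H.apply(g)-T.apply([0,0,.155+back]),T
def cur():
    s=sensors.get_state();q=s["ee_rot"];return s,s["position"],R.from_quat([q[1],q[2],q[3],q[0]])
def show(p,T):
    s,p0,R0=cur();v=(R0.inv()*T).as_rotvec(degrees=True)/6;d=T.inv().apply(p-p0)*1e3
    print("t",s["clock"],"w",s["width"].__round__(4),"F",s["contact_force"].round(1),"pos",p0.round(4),"tgt",p.round(4))
    print("turn first",v.round(2),"then shift",d.round(1),"| shift in present axes",R0.inv().apply(p-p0).round(4)*1e3)
def hanger(g=(-.037,0,.060),back=0): # hanger origin & yaw from present TCP
    s,p,T=cur();s35=np.radians(35);M=R.from_matrix(np.array([[np.cos(s35),0,np.sin(s35)],[0,-1,0],[np.sin(s35),0,-np.cos(s35)]]).T)
    H=T*M.inv();return p+T.apply([0,0,.155])-H.apply(g),H.as_euler('xyz',degrees=True)
E
python3 -c "
from go import *
show(*target(HX,HY,back=.1));show(*target(HX,HY))"
```

```text
t 0.1 w 0.0854 F [-0.4 -0.4  1.2] pos [ 0.1922 -0.5417  0.4039] tgt [0.2907 0.201  0.4189]
turn first [-0.25  5.83  0.75] then shift [ 242.5 -692.7  151.6] | shift in present axes [ 341.1 -667.1  -13.8]
t 0.1 w 0.0854 F [-0.4 -0.4  1.2] pos [ 0.1922 -0.5417  0.4039] tgt [0.3461 0.2157 0.337 ]
turn first [-0.25  5.83  0.75] then shift [ 242.5 -692.7  251.6] | shift in present axes [ 398.3 -662.3   68.1]
```

Emit:
jog_arm(plan=[{"dx":17,"dy":-33,"dz":-1,"grip":0},{"dx":17,"dy":-33,"dz":-1},{"dx":17,"dy":-33,"dz":-1},{"dx":17,"dy":-33,"dz":-1},{"dx":17,"dy":-33,"dz":-1},{"dx":17,"dy":-33,"dz":-1},{"dx":17,"dy":-33,"dz":-1},{"dx":17,"dy":-33,"dz":-1},{"dx":17,"dy":-33,"dz":-1},{"dx":17,"dy":-33,"dz":-1},{"dx":17,"dy":-33,"dz":-1},{"dx":17,"dy":-33,"dz":-1},{"dx":17,"dy":-33,"dz":-1},{"dx":17,"dy":-33,"dz":-1},{"dx":17,"dy":-33,"dz":-1},{"dx":17,"dy":-33,"dz":-1},{"dx":17,"dy":-33,"dz":-1},{"dx":17,"dy":-33,"dz":-1},{"dx":17,"dy":-33,"dz":-1},{"dx":17,"dy":-33,"dz":-1}])

```text
$.plan[0]: bad value
```

```bash
python3 -c "
from go import *
show(*target(HX,HY,back=.1));print(cur()[0]['qpos'])"
```

```text
t 0.1 w 0.0854 F [-0.4 -0.4  1.2] pos [ 0.1922 -0.5417  0.4039] tgt [0.2907 0.201  0.4189]
turn first [-0.25  5.83  0.75] then shift [ 242.5 -692.7  151.6] | shift in present axes [ 341.1 -667.1  -13.8]
[-1.35098151e+00  2.76533485e-01  1.50600051e+00  6.79050930e-06
  1.36072003e+00 -1.20993678e-01]
```

Emit:
jog_arm(plan=[{"dx":17,"dy":-33,"dz":-1,"ax":0,"ay":0,"az":0,"grip":0}])

```text
clock: 0.18
position: [0.1967, -0.5099, 0.4043]
ee_rot: [0.002, 0.986, 0.168, -0.001]
contact_force: [0.8, -0.9, 0.2]
width: 0.0854
gripper_force: 0.0
```

Emit:
jog_arm(plan=[{"dx":17,"dy":-33,"dz":-1,"ax":0,"ay":0,"az":0,"grip":0},{"dx":17,"dy":-33,"dz":-1,"ax":0,"ay":0,"az":0,"grip":0},{"dx":17,"dy":-33,"dz":-1,"ax":0,"ay":0,"az":0,"grip":0},{"dx":17,"dy":-33,"dz":-1,"ax":0,"ay":0,"az":0,"grip":0},{"dx":17,"dy":-33,"dz":-1,"ax":0,"ay":0,"az":0,"grip":0},{"dx":17,"dy":-33,"dz":-1,"ax":0,"ay":0,"az":0,"grip":0},{"dx":17,"dy":-33,"dz":-1,"ax":0,"ay":0,"az":0,"grip":0},{"dx":17,"dy":-33,"dz":-1,"ax":0,"ay":0,"az":0,"grip":0},{"dx":17,"dy":-33,"dz":-1,"ax":0,"ay":0,"az":0,"grip":0},{"dx":17,"dy":-33,"dz":-1,"ax":0,"ay":0,"az":0,"grip":0},{"dx":17,"dy":-33,"dz":-1,"ax":0,"ay":0,"az":0,"grip":0},{"dx":17,"dy":-33,"dz":-1,"ax":0,"ay":0,"az":0,"grip":0},{"dx":17,"dy":-33,"dz":-1,"ax":0,"ay":0,"az":0,"grip":0},{"dx":17,"dy":-33,"dz":-1,"ax":0,"ay":0,"az":0,"grip":0},{"dx":17,"dy":-33,"dz":-1,"ax":0,"ay":0,"az":0,"grip":0},{"dx":17,"dy":-33,"dz":-1,"ax":0,"ay":0,"az":0,"grip":0},{"dx":17,"dy":-33,"dz":-1,"ax":0,"ay":0,"az":0,"grip":0},{"dx":17,"dy":-33,"dz":-1,"ax":0,"ay":0,"az":0,"grip":0},{"dx":17,"dy":-33,"dz":-1,"ax":0,"ay":0,"az":0,"grip":0},{"dx":0,"dy":0,"dz":0,"ax":0,"ay":0,"az":0,"grip":0}])

```text
clock: 1.85
position: [0.2922, 0.1992, 0.4248]
ee_rot: [-0.002, 0.985, 0.174, 0.001]
contact_force: [1.6, -0.6, -0.0]
width: 0.0855
gripper_force: 0.0
```

```bash
python3 -c "
from go import *
show(*target(HX,HY,back=.1));print(cur()[0]['qpos'])"
```

```text
t 1.85 w 0.0855 F [ 1.6 -0.6 -0. ] pos [0.2922 0.1992 0.4248] tgt [0.2907 0.201  0.4189]
turn first [-0.3   5.81  0.82] then shift [-4.2 -2.2  4.2] | shift in present axes [-0.8 -2.2  5.9]
[ 0.39859859 -0.08353996  1.86829326  0.00403767  1.35437284  1.61930033]
```

Emit:
jog_arm(plan=[{"dx":0,"dy":0,"dz":0,"ax":-0.05,"ay":0.97,"az":0.13,"grip":0},{"dx":0,"dy":0,"dz":0,"ax":-0.05,"ay":0.97,"az":0.13,"grip":0},{"dx":0,"dy":0,"dz":0,"ax":-0.05,"ay":0.97,"az":0.13,"grip":0},{"dx":0,"dy":0,"dz":0,"ax":-0.05,"ay":0.97,"az":0.13,"grip":0},{"dx":0,"dy":0,"dz":0,"ax":-0.05,"ay":0.97,"az":0.13,"grip":0},{"dx":0,"dy":0,"dz":0,"ax":-0.05,"ay":0.97,"az":0.13,"grip":0},{"dx":-4,"dy":-2,"dz":4,"ax":0,"ay":0,"az":0,"grip":0},{"dx":0,"dy":0,"dz":0,"ax":0,"ay":0,"az":0,"grip":0}])

```text
clock: 2.52
position: [0.2891, 0.1947, 0.4173]
ee_rot: [-0.035, 0.947, 0.122, 0.296]
contact_force: [-0.2, -0.8, 0.0]
width: 0.0855
gripper_force: 0.0
```

```bash
python3 - <<'E'
from go import *
from h import *
from rig import imaging
show(*target(HX,HY,back=.1))
s,p,T=cur();pts=[p+T.apply([0,0,.155]),p+T.apply([0,0,.255])]
im={}
for n in("scene","top"):
    d=imaging.get_image(n);pickle.dump(d,open(n+"1.pkl","wb"))
    c=proj(d,pts);print(n,c.round(1)); im[n]=d
stack(crop(im["top"],130,180,230,280,4),crop(im["scene"],150,170,250,310,4),"pics/p1.png",1)
E
```

```text
t 2.5167 w 0.0855 F [-0.2 -0.8  0. ] pos [0.2891 0.1947 0.4173] tgt [0.2907 0.201  0.4189]
turn first [0.07 0.06 0.  ] then shift [ 3.4 -5.7  0.5] | shift in present axes [ 3.4 -5.7  0.5]
scene [[220.5 194.9]
 [206.8 222.5]]
top [[173.  257.6]
 [176.4 233.2]]
```

View pics/p1.png

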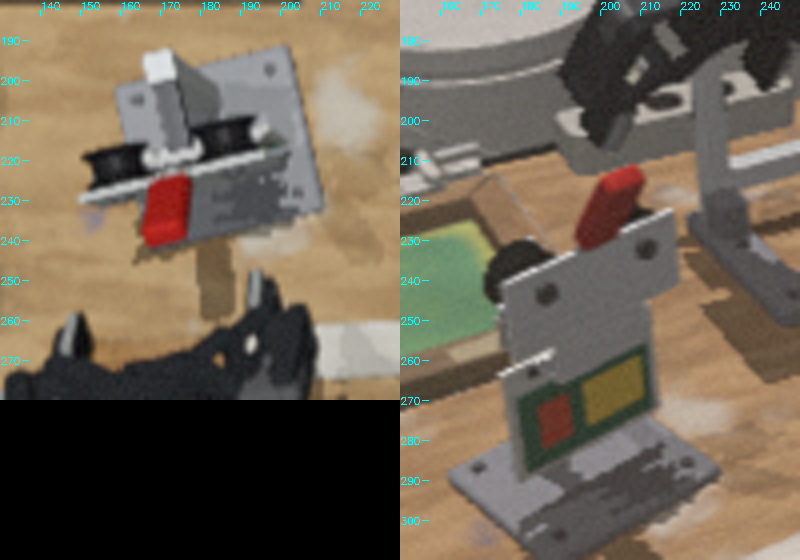

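```bash
python3 - <<'E'
from go import *
from h import *
t=ld("top1");s=ld("scene1")
H,T=tool(HY)
P=HX+H.apply([[-.037,0,.06],[-.0542,0,.0846],[-.0314,0.012,.0639],[-.0314,-.012,.0639]])
print(proj(t,P).round(1),proj(s,P).round(1))
for n,d in(("t",t),("s",s)):
    m=cv2.inRange(cv2.cvtColor(d["image"],cv2.COLOR_RGB2HSV),(0,170,60),(6,255,255))|cv2.inRange(cv2.cvtColor(d["image"],cv2.COLOR_RGB2HSV),(174,170,60),(180,255,255))
    k,l,st,c=cv2.connectedComponentsWithStats(m)
    for i in range(1,k):
        if st[i,4]>60: print(n,st[i],c[i].round(1))
E
```

```text
[[172.3 232. ]
 [171.4 238.9]
 [166.  230.7]
 [176.7 228.1]] [[202.3 222. ]
 [206.2 214.3]
 [195.7 221.5]
 [205.3 217.4]]
t [165 224  13  18 162] [171.1 232.5]
t [ 48 272  10  28 104] [ 52.6 286.3]
```

Emit:
jog_arm(plan=[{"dx":3.5,"dy":-6.5,"dz":0,"ax":0.07,"ay":0.06,"az":0,"grip":0},{"dx":0,"dy":0,"dz":25,"ax":0,"ay":0,"az":0,"grip":0},{"dx":0,"dy":0,"dz":25,"ax":0,"ay":0,"az":0,"grip":0},{"dx":0,"dy":0,"dz":20,"ax":0,"ay":0,"az":0,"grip":0},{"dx":0,"dy":0,"dz":15,"ax":0,"ay":0,"az":0,"grip":0},{"dx":0,"dy":0,"dz":10,"ax":0,"ay":0,"az":0,"grip":0},{"dx":0,"dy":0,"dz":5,"ax":0,"ay":0,"az":0,"grip":0},{"dx":0,"dy":0,"dz":0,"ax":0,"ay":0,"az":0,"grip":0}])

```text
clock: 3.28
position: [0.3486, 0.2177, 0.3386]
ee_rot: [-0.039, 0.945, 0.123, 0.3]
contact_force: [0.3, -0.8, 0.0]
width: 0.0852
gripper_force: 0.0
```

```bash
python3 -c "
from go import *
show(*target(HX,HY))"
```

```text
t 3.2833 w 0.0852 F [ 0.3 -0.8  0. ] pos [0.3486 0.2177 0.3386] tgt [0.3461 0.2157 0.337 ]
turn first [ 0.   -0.03 -0.01] then shift [-3.3  1.2 -0.3] | shift in present axes [-3.3  1.2 -0.4]
```

Emit:
jog_arm(plan=[{"dx":-3,"dy":0.5,"dz":0,"ax":0,"ay":0,"az":0,"grip":0},{"dx":0,"dy":0,"dz":0,"ax":0,"ay":0,"az":0,"grip":0.5},{"dx":0,"dy":0,"dz":0,"ax":0,"ay":0,"az":0,"grip":0.5},{"dx":0,"dy":0,"dz":0,"ax":0,"ay":0,"az":0,"grip":0.7},{"dx":0,"dy":0,"dz":0,"ax":0,"ay":0,"az":0,"grip":0.8},{"dx":0,"dy":0,"dz":0,"ax":0,"ay":0,"az":0,"grip":1},{"dx":0,"dy":0,"dz":0,"ax":0,"ay":0,"az":0,"grip":1},{"dx":0,"dy":0,"dz":0,"ax":0,"ay":0,"az":0,"grip":1},{"dx":0,"dy":0,"dz":0,"ax":0,"ay":0,"az":0,"grip":1},{"dx":0,"dy":0,"dz":0,"ax":0,"ay":0,"az":0,"grip":1},{"dx":0,"dy":0,"dz":0,"ax":0,"ay":0,"az":0,"grip":1}], grip_force=80)

```text
clock: 4.2
position: [0.3452, 0.2162, 0.3382]
ee_rot: [-0.04, 0.945, 0.123, 0.301]
contact_force: [-4.8, -1.2, 5.7]
width: 0.0234
gripper_force: 77.9
```

```bash
python3 -c "
from go import *
show(*target(HX+[0,0,.013],HY));print(hanger())"
```

```text
t 4.2 w 0.0234 F [-4.8 -1.2  5.7] pos [0.3452 0.2162 0.3382] tgt [0.3461 0.2157 0.35  ]
turn first [-0.01 -0.06 -0.01] then shift [ 7.3  0.7 -9.2] | shift in present axes [ 7.4  0.6 -9.1]
(array([0.46803288, 0.24887367, 0.15210091]), array([ 0.04498516, -0.37185322, 14.84331055]))
```

Emit:
jog_arm(plan=[{"dx":2.5,"dy":0,"dz":-3.6,"ax":0,"ay":0,"az":0,"grip":1},{"dx":2.5,"dy":0,"dz":-3.6,"ax":0,"ay":0,"az":0,"grip":1},{"dx":2.5,"dy":0,"dz":-3.6,"ax":0,"ay":0,"az":0,"grip":1},{"dx":0,"dy":0,"dz":0,"ax":0,"ay":0,"az":0,"grip":1},{"dx":0,"dy":0,"dz":0,"ax":0,"ay":0,"az":0,"grip":1}])

```text
clock: 4.62
position: [0.3452, 0.2161, 0.3508]
ee_rot: [-0.039, 0.945, 0.123, 0.3]
contact_force: [0.5, -0.0, -4.4]
width: 0.0229
gripper_force: 78.7
```

```bash
python3 -c "
from go import *
show(*target(HX+[0,0,.013],HY));print(hanger())"
```

```text
t 4.6167 w 0.0229 F [ 0.5 -0.  -4.4] pos [0.3452 0.2161 0.3508] tgt [0.3461 0.2157 0.35  ]
turn first [-0.   -0.05 -0.01] then shift [0.2 0.6 1.1] | shift in present axes [0.2 0.6 1.1]
(array([0.46771798, 0.2485965 , 0.16441804]), array([ 0.02855863, -0.27706403, 14.8278045 ]))
```

Emit:
jog_arm(plan=[{"dx":-8,"dy":0,"dz":-5.6,"ax":0,"ay":0,"az":0,"grip":1},{"dx":-14,"dy":0,"dz":-9.8,"ax":0,"ay":0,"az":0,"grip":1},{"dx":-16,"dy":0,"dz":-11.2,"ax":0,"ay":0,"az":0,"grip":1},{"dx":-16,"dy":0,"dz":-11.2,"ax":0,"ay":0,"az":0,"grip":1},{"dx":-14,"dy":0,"dz":-9.8,"ax":0,"ay":0,"az":0,"grip":1},{"dx":-6,"dy":0,"dz":-4.2,"ax":0,"ay":0,"az":0,"grip":1},{"dx":0,"dy":0,"dz":0,"ax":0,"ay":0,"az":0,"grip":1}])

```text
clock: 5.2
position: [0.2557, 0.1921, 0.3495]
ee_rot: [-0.039, 0.945, 0.123, 0.3]
contact_force: [0.8, 0.7, -4.6]
width: 0.0233
gripper_force: 78.8
```

```bash
cat >> go.py <<'E'
G=np.array([-.037,0,.060]); DZ=.002
def rail(y,up,h=.2117,out=0,back=0):
    Z=h+(y-.12)*np.tan(np.radians(6))+up+DZ
    o=SX+R.from_euler('z',SY).apply([-out,y,Z]); return target(o,SY,np.radians(6),back)
E
python3 -c "
from go import *
print(hanger());show(*rail(.12,.0135,out=.1))"
```

```text
(array([0.37798392, 0.22461945, 0.16291779]), array([ 2.23591490e-03, -1.95201850e-01,  1.48774555e+01]))
t 5.2 w 0.0233 F [ 0.8  0.7 -4.6] pos [0.2557 0.1921 0.3495] tgt [ 0.3908 -0.0064  0.4131]
turn first [-0.5   0.09  2.44] then shift [155.8 193.5   6.1] | shift in present axes [101.8 226.6  -6.2]
```

Emit:
jog_arm(plan=[{"dx":5,"dy":20,"dz":-7,"ax":0,"ay":0,"az":0,"grip":1},{"dx":5,"dy":25,"dz":-7,"ax":0,"ay":0,"az":0,"grip":1},{"dx":5,"dy":25,"dz":-7,"ax":0,"ay":0,"az":0,"grip":1},{"dx":5,"dy":25,"dz":-7,"ax":0,"ay":0,"az":0,"grip":1},{"dx":0,"dy":25,"dz":0,"ax":0,"ay":0,"az":0,"grip":1},{"dx":12,"dy":25,"dz":0,"ax":-0.17,"ay":0,"az":0.8,"grip":1},{"dx":12,"dy":20,"dz":0,"ax":-0.17,"ay":0.05,"az":0.8,"grip":1},{"dx":12,"dy":10,"dz":0,"ax":-0.17,"ay":0.05,"az":0.8,"grip":1},{"dx":0,"dy":0,"dz":0,"ax":0,"ay":0,"az":0,"grip":1}])

```text
clock: 5.95
position: [0.3285, 0.0403, 0.4016]
ee_rot: [-0.048, 0.952, -0.009, 0.303]
contact_force: [0.9, -0.0, -4.1]
width: 0.0234
gripper_force: 80.3
```

```bash
python3 -c "
from go import *
print(hanger());show(*rail(.12,.0135,out=.1))"
```

```text
(array([0.45545568, 0.05992693, 0.21632327]), array([ 5.54866687, -0.38623017,  0.70740939]))
t 5.95 w 0.0234 F [ 0.9 -0.  -4.1] pos [0.3285 0.0403 0.4016] tgt [ 0.3908 -0.0064  0.4131]
turn first [ 0.1  -0.07 -0.01] then shift [59.7 46.5 21.6] | shift in present axes [59.6 46.2 22.6]
```

Emit:
jog_arm(plan=[{"dx":15,"dy":12,"dz":6,"ax":0.1,"ay":-0.07,"az":0,"grip":1},{"dx":18,"dy":14,"dz":7,"ax":0,"ay":0,"az":0,"grip":1},{"dx":18,"dy":14,"dz":6,"ax":0,"ay":0,"az":0,"grip":1},{"dx":9,"dy":6.5,"dz":3,"ax":0,"ay":0,"az":0,"grip":1},{"dx":0,"dy":0,"dz":0,"ax":0,"ay":0,"az":0,"grip":1},{"dx":0,"dy":0,"dz":0,"ax":0,"ay":0,"az":0,"grip":1}])

```text
clock: 6.45
position: [0.3878, -0.0032, 0.4093]
ee_rot: [-0.056, 0.954, -0.004, 0.295]
contact_force: [-1.4, -0.1, -4.5]
width: 0.0228
gripper_force: 80.2
```

```bash
python3 - <<'E'
from go import *
from h import *
from rig import imaging
print(hanger());show(*rail(.12,.0135,out=.1))
im={}
for n in("scene","top"):
    d=imaging.get_image(n);pickle.dump(d,open(n+"2.pkl","wb")); im[n]=d
stack(crop(im["top"],220,120,350,220,3),crop(im["scene"],210,120,340,270,3),"pics/p2.png",1)
E
```

```text
(array([0.51128665, 0.02056127, 0.22217631]), array([6.24716492, 0.56069056, 1.56430411]))
t 6.45 w 0.0228 F [-1.4 -0.1 -4.5] pos [ 0.3878 -0.0032  0.4093] tgt [ 0.3908 -0.0064  0.4131]
turn first [-0.07  0.1   0.02] then shift [ 4.8  2.9 -1.8] | shift in present axes [ 4.8  2.9 -1.8]
```

View pics/p2.png

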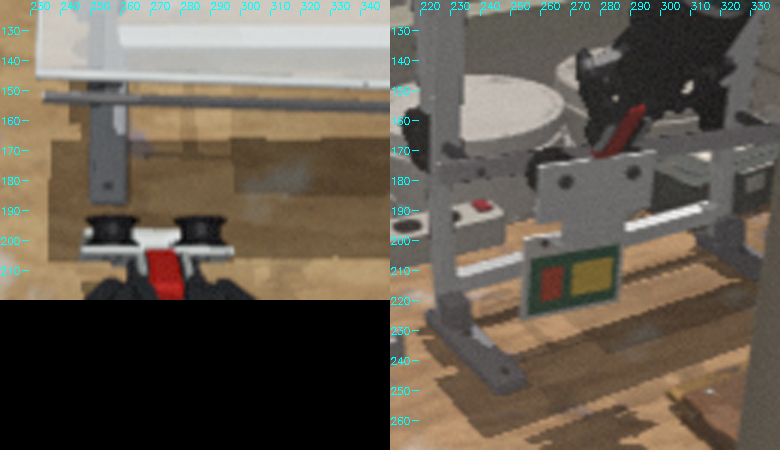

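```bash
python3 - <<'E'
from go import *
from h import *
s=ld("scene");g=cv2.cvtColor(s["image"],cv2.COLOR_RGB2GRAY).astype(int)
for y in (.17,.13,.08,.03,-.02,-.07,-.12):
    Z=.2117+(y-.12)*np.tan(np.radians(6))
    P=SX+R.from_euler('z',SY).apply([[-.003,y,Z],[-.003,y,Z-.02],[.003,y,Z]]);u=proj(s,P)
    c=int(round(u[0,0]));r0=int(u[0,1])-6
    print(y,c,"pred top/bottom/backtop",u[:,1].round(1),"row0",r0,g[r0:r0+18,c-1:c+2].mean(1).astype(int).tolist())
t=ld("top");g=cv2.cvtColor(t["image"],cv2.COLOR_RGB2GRAY).astype(int)
for y in (.19,.1,0,-.1):
    Z=.2117+(y-.12)*np.tan(np.radians(6))
    u=proj(t,SX+R.from_euler('z',SY).apply([[-.003,y,Z],[.003,y,Z]]));c=int(round(u[0,0]));r0=int(u[0,1])-6
    print(y,c,u[:,1].round(1),r0,g[r0:r0+14,c].tolist())
E
```

```text
0.17 240 pred top/bottom/backtop [173.6 180.7 172.9] row0 167 [104, 99, 98, 101, 98, 78, 80, 85, 80, 65, 57, 61, 72, 94, 96, 96, 95, 96]
0.13 254 pred top/bottom/backtop [172.  178.9 171.3] row0 165 [96, 94, 94, 94, 91, 84, 80, 82, 81, 81, 81, 80, 82, 90, 91, 91, 91, 92]
0.08 270 pred top/bottom/backtop [170.1 176.9 169.4] row0 164 [92, 103, 117, 133, 118, 84, 80, 81, 82, 82, 81, 84, 102, 108, 110, 109, 107, 113]
0.03 285 pred top/bottom/backtop [168.2 174.9 167.5] row0 162 [81, 96, 99, 100, 100, 83, 82, 83, 81, 81, 84, 84, 87, 95, 98, 97, 95, 96]
-0.02 300 pred top/bottom/backtop [166.5 173.  165.8] row0 160 [114, 111, 92, 90, 91, 69, 80, 82, 80, 79, 81, 83, 85, 86, 96, 96, 96, 77]
-0.07 314 pred top/bottom/backtop [164.8 171.2 164.1] row0 158 [37, 38, 38, 36, 39, 56, 81, 83, 82, 81, 81, 83, 126, 197, 183, 134, 95, 93]
-0.12 328 pred top/bottom/backtop [163.2 169.4 162.6] row0 157 [70, 49, 45, 45, 57, 75, 81, 78, 80, 78, 80, 105, 133, 100, 94, 99, 89, 95]
0.19 243 [152.8 150.1] 146 [135, 94, 94, 101, 111, 118, 106, 81, 77, 84, 88, 91, 91, 89]
0.1 283 [153.8 151.2] 147 [149, 126, 137, 139, 126, 101, 89, 78, 87, 118, 139, 144, 142, 141]
0 327 [154.9 152.3] 148 [162, 128, 131, 135, 124, 99, 91, 87, 76, 111, 136, 139, 140, 138]
-0.1 370 [156.  153.4] 149 [189, 136, 78, 75, 77, 85, 90, 82, 73, 74, 72, 73, 75, 110]
```

```bash
python3 - <<'E'
from go import *
from h import *
s=ld("scene2");t=ld("top2")
o,e=hanger();H=R.from_euler('xyz',e,degrees=True)
for dz in(0,-.002):
  f=lambda L:o+[0,0,dz]+H.apply(L)
  print(proj(s,f([[-.017,.055,.03],[-.017,-.055,.03],[.008,.05,-.117],[.008,-.05,-.117]])).round(1).tolist(),proj(t,f([[-.017,.055,.03],[-.017,-.055,.03]])).round(1).tolist())
show(*rail(.12,.0135,h=.2143,out=.1))
E
```

```text
[[259.6, 174.7], [298.6, 170.0], [252.8, 226.7], [286.0, 220.1]] [[247.1, 203.5], [298.5, 203.9]]
[[259.6, 175.5], [298.6, 170.7], [252.8, 227.4], [286.0, 220.8]] [[247.1, 203.6], [298.5, 204.1]]
t 6.55 w 0.023 F [ 0.8  0.2 -4.7] pos [ 0.3867 -0.0024  0.4089] tgt [ 0.3908 -0.0064  0.4157]
turn first [-0.07  0.11  0.03] then shift [ 7.5  3.4 -3.6] | shift in present axes [ 7.4  3.4 -3.7]
```

Emit:
jog_arm(plan=[{"dx":7.5,"dy":3.4,"dz":-3.7,"ax":-0.07,"ay":0.1,"az":0.03,"grip":1},{"dx":10,"dy":0,"dz":7,"ax":0,"ay":0,"az":0,"grip":1},{"dx":10,"dy":0,"dz":7,"ax":0,"ay":0,"az":0,"grip":1},{"dx":5,"dy":0,"dz":3.5,"ax":0,"ay":0,"az":0,"grip":1},{"dx":0,"dy":0,"dz":0,"ax":0,"ay":0,"az":0,"grip":1},{"dx":0,"dy":0,"dz":0,"ax":0,"ay":0,"az":0,"grip":1}])

```text
clock: 7.05
position: [0.4229, -0.0064, 0.4164]
ee_rot: [-0.053, 0.952, -0.006, 0.3]
contact_force: [-0.6, -0.1, -4.3]
width: 0.0229
gripper_force: 80.3
```

```bash
python3 -c "
from go import *
print(hanger());show(*rail(.12,.0135,h=.2143))"
```

```text
(array([0.54850308, 0.01575876, 0.23054828]), array([ 6.01839044, -0.04323362,  1.14866   ]))
t 7.05 w 0.0229 F [-0.6 -0.1 -4.3] pos [ 0.4229 -0.0064  0.4164] tgt [ 0.4908 -0.0044  0.4157]
turn first [-0.   -0.01 -0.  ] then shift [55.2 -0.5 39.5] | shift in present axes [55.2 -0.5 39.6]
```

Emit:
jog_arm(plan=[{"dx":7,"dy":0,"dz":5,"ax":0,"ay":0,"az":0,"grip":1},{"dx":7,"dy":0,"dz":5,"ax":0,"ay":0,"az":0,"grip":1},{"dx":7,"dy":0,"dz":5,"ax":0,"ay":0,"az":0,"grip":1},{"dx":7,"dy":0,"dz":5,"ax":0,"ay":0,"az":0,"grip":1},{"dx":7,"dy":0,"dz":5,"ax":0,"ay":0,"az":0,"grip":1},{"dx":5,"dy":0,"dz":3.6,"ax":0,"ay":0,"az":0,"grip":1},{"dx":0,"dy":0,"dz":0,"ax":0,"ay":0,"az":0,"grip":1}])

```text
clock: 7.63
position: [0.4732, -0.0058, 0.4166]
ee_rot: [-0.053, 0.952, -0.007, 0.301]
contact_force: [0.1, 0.5, -3.9]
width: 0.0229
gripper_force: 80.3
```

```bash
python3 -c "
from go import *
print(hanger());show(*rail(.12,.0135,h=.2143))"
```

```text
(array([0.59934087, 0.01603761, 0.23100146]), array([ 5.99121243, -0.17984808,  1.0731629 ]))
t 7.6333 w 0.0229 F [ 0.1  0.5 -3.9] pos [ 0.4732 -0.0058  0.4166] tgt [ 0.4908 -0.0044  0.4157]
turn first [ 0.01 -0.03 -0.01] then shift [13.9 -1.  10.8] | shift in present axes [13.8 -1.  10.9]
```

Emit:
jog_arm(plan=[{"dx":5,"dy":0,"dz":3.6,"ax":0,"ay":0,"az":0,"grip":1},{"dx":5,"dy":-0.5,"dz":3.6,"ax":0,"ay":-0.03,"az":0,"grip":1},{"dx":4,"dy":-0.5,"dz":3.3,"ax":0,"ay":0,"az":0,"grip":1},{"dx":0,"dy":0,"dz":0,"ax":0,"ay":0,"az":0,"grip":1},{"dx":0,"dy":0,"dz":0,"ax":0,"ay":0,"az":0,"grip":1}])

```text
clock: 8.05
position: [0.4893, -0.0042, 0.4159]
ee_rot: [-0.053, 0.953, -0.006, 0.299]
contact_force: [-0.5, 0.3, -4.1]
width: 0.0229
gripper_force: 80.2
```

```bash
python3 - <<'E'
from go import *
from h import *
from rig import imaging
print(hanger());show(*rail(.12,.0,h=.2143))
im={}
for n in("scene","top"):
    d=imaging.get_image(n);pickle.dump(d,open(n+"3.pkl","wb")); im[n]=d
stack(crop(im["top"],225,130,325,190,4),crop(im["scene"],220,130,310,240,4),"pics/p3.png",1)
E
```

```text
(array([0.61458187, 0.01778294, 0.22983351]), array([5.99951977, 0.06643749, 1.1156504 ]))
t 8.05 w 0.0229 F [-0.5  0.3 -4.1] pos [ 0.4893 -0.0042  0.4159] tgt [ 0.4908 -0.0044  0.4022]
turn first [ 0.01  0.01 -0.01] then shift [-6.6  1.7 12. ] | shift in present axes [-6.6  1.7 12. ]
```

View pics/p3.png

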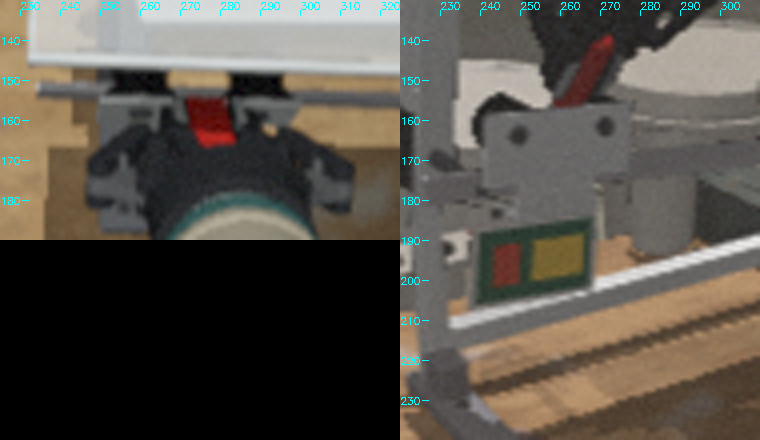

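Emit:
jog_arm(plan=[{"dx":1.2,"dy":0,"dz":0.9,"ax":0,"ay":0,"az":0,"grip":1},{"dx":-0.8,"dy":0,"dz":1.15,"ax":0,"ay":0,"az":0,"grip":1},{"dx":-0.8,"dy":0,"dz":1.15,"ax":0,"ay":0,"az":0,"grip":1},{"dx":-0.8,"dy":0,"dz":1.15,"ax":0,"ay":0,"az":0,"grip":1},{"dx":-0.8,"dy":0,"dz":1.15,"ax":0,"ay":0,"az":0,"grip":1},{"dx":-0.8,"dy":0,"dz":1.15,"ax":0,"ay":0,"az":0,"grip":1},{"dx":-0.8,"dy":0,"dz":1.15,"ax":0,"ay":0,"az":0,"grip":1},{"dx":0,"dy":0,"dz":0,"ax":0,"ay":0,"az":0,"grip":1},{"dx":0,"dy":0,"dz":0,"ax":0,"ay":0,"az":0,"grip":1}])

```text
clock: 8.9
position: [0.4905, -0.0033, 0.4075]
ee_rot: [-0.053, 0.953, -0.007, 0.299]
contact_force: [-1.1, 0.3, -4.8]
width: 0.0233
gripper_force: 80.2
```

```bash
python3 -c "
from go import *
print(hanger());show(*rail(.12,.0,h=.2143));print(cur()[0]['moment'])"
```

```text
(array([0.61584726, 0.01860799, 0.22137242]), array([6.00128045, 0.06282935, 1.09723143]))
t 8.9 w 0.0233 F [-1.1  0.3 -4.8] pos [ 0.4905 -0.0033  0.4075] tgt [ 0.4908 -0.0044  0.4022]
turn first [ 0.01  0.01 -0.01] then shift [-2.7  1.6  4.3] | shift in present axes [-2.7  1.6  4.3]
[-0.19163406  0.81761017  0.07421025]
```

Not in contact yet; continue in finer steps.

Emit:
jog_arm(plan=[{"dx":-0.6,"dy":0,"dz":0.8,"ax":0,"ay":0,"az":0,"grip":1},{"dx":-0.6,"dy":0,"dz":0.8,"ax":0,"ay":0,"az":0,"grip":1},{"dx":-0.6,"dy":0,"dz":0.8,"ax":0,"ay":0,"az":0,"grip":1},{"dx":0,"dy":0,"dz":0,"ax":0,"ay":0,"az":0,"grip":1},{"dx":0,"dy":0,"dz":0,"ax":0,"ay":0,"az":0,"grip":1}])

```text
clock: 9.32
position: [0.4904, -0.003, 0.4045]
ee_rot: [-0.053, 0.953, -0.007, 0.299]
contact_force: [-0.2, 0.2, -5.1]
width: 0.0228
gripper_force: 80.2
```

Emit:
jog_arm(plan=[{"dx":-0.6,"dy":0,"dz":0.8,"ax":0,"ay":0,"az":0,"grip":1},{"dx":-0.6,"dy":0,"dz":0.8,"ax":0,"ay":0,"az":0,"grip":1},{"dx":0,"dy":0,"dz":0,"ax":0,"ay":0,"az":0,"grip":1},{"dx":0,"dy":0,"dz":0,"ax":0,"ay":0,"az":0,"grip":1}])

```text
clock: 9.65
position: [0.4904, -0.0028, 0.4026]
ee_rot: [-0.053, 0.953, -0.007, 0.299]
contact_force: [0.5, 0.2, -3.5]
width: 0.0229
gripper_force: 80.3
```

Emit:
jog_arm(plan=[{"dx":-0.6,"dy":0,"dz":0.8,"ax":0,"ay":0,"az":0,"grip":1},{"dx":0,"dy":0,"dz":0,"ax":0,"ay":0,"az":0,"grip":1},{"dx":0,"dy":0,"dz":0,"ax":0,"ay":0,"az":0,"grip":1}])

```text
clock: 9.9
position: [0.4905, -0.0028, 0.4022]
ee_rot: [-0.053, 0.952, -0.007, 0.3]
contact_force: [-1.6, 0.5, -1.2]
width: 0.0229
gripper_force: 80.8
```

Emit:
jog_arm(plan=[{"dx":-0.6,"dy":0,"dz":0.8,"ax":0,"ay":0,"az":0,"grip":1},{"dx":0,"dy":0,"dz":0,"ax":0,"ay":0,"az":0,"grip":1},{"dx":0,"dy":0,"dz":0,"ax":0,"ay":0,"az":0,"grip":1}])

```text
clock: 10.15
position: [0.4906, -0.0027, 0.4018]
ee_rot: [-0.052, 0.952, -0.007, 0.301]
contact_force: [-4.2, -0.3, 4.4]
width: 0.0229
gripper_force: 81.5
```

Emit:
jog_arm(plan=[{"dx":-0.2,"dy":0,"dz":-0.4,"ax":0,"ay":0,"az":0,"grip":1},{"dx":0,"dy":0,"dz":0,"ax":0,"ay":0,"az":0,"grip":1},{"dx":0,"dy":0,"dz":0,"ax":0,"ay":0,"az":0,"grip":1}])

```text
clock: 10.4
position: [0.4905, -0.0028, 0.4018]
ee_rot: [-0.052, 0.952, -0.007, 0.301]
contact_force: [-2.8, -0.4, 5.0]
width: 0.0229
gripper_force: 81.1
```

```bash
python3 - <<'E'
from go import *
from h import *
from rig import imaging
print(hanger());s,p,T=cur();g=p+T.apply([0,0,.155])
print(s["contact_force"],s["moment"])
d=imaging.get_image("scene");pickle.dump(d,open("scene4.pkl","wb"))
stack(crop(d,215,120,315,220,6),np.zeros((10,10,3),np.uint8),"pics/p4.png",1)
E
```

```text
(array([0.61635027, 0.01892415, 0.21606391]), array([ 5.96711831, -0.1125647 ,  1.06003959]))
[-2.75245958 -0.36189606  4.96113564] [0.01333073 0.09409428 0.02003141]
```

View pics/p4.png

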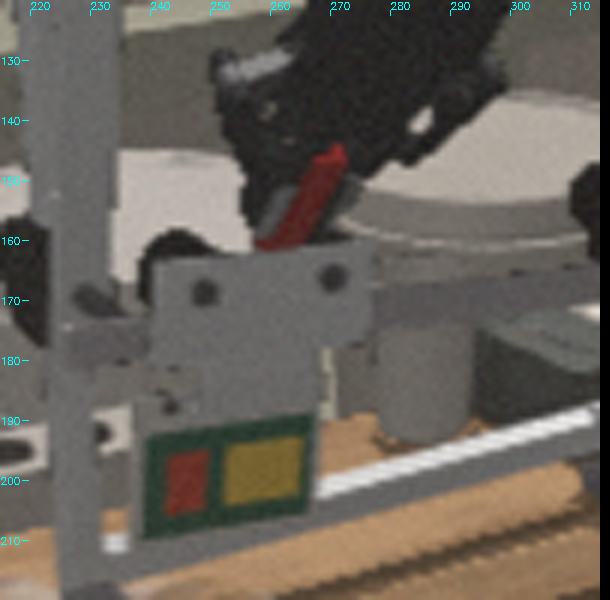

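Emit:
jog_arm(plan=[{"dx":-0.2,"dy":0,"dz":-0.4,"ax":0,"ay":0,"az":0,"grip":1},{"dx":0,"dy":0,"dz":0,"ax":0,"ay":0,"az":0,"grip":0},{"dx":0,"dy":2,"dz":0,"ax":0,"ay":0,"az":0,"grip":0},{"dx":0,"dy":4,"dz":0,"ax":0,"ay":0,"az":0,"grip":0},{"dx":0,"dy":6,"dz":0,"ax":0,"ay":0,"az":0,"grip":0},{"dx":0,"dy":6,"dz":-5,"ax":0,"ay":0,"az":0,"grip":0},{"dx":0,"dy":8,"dz":-20,"ax":0,"ay":0,"az":0,"grip":0},{"dx":0,"dy":8,"dz":-35,"ax":0,"ay":0,"az":0,"grip":0},{"dx":0,"dy":0,"dz":-40,"ax":0,"ay":0,"az":0,"grip":0},{"dx":0,"dy":0,"dz":-30,"ax":0,"ay":0,"az":0,"grip":0},{"dx":0,"dy":0,"dz":-15,"ax":0,"ay":0,"az":0,"grip":0},{"dx":0,"dy":0,"dz":0,"ax":0,"ay":0,"az":0,"grip":0}])

```text
clock: 11.45
position: [0.4063, -0.0512, 0.5198]
ee_rot: [-0.051, 0.952, -0.007, 0.303]
contact_force: [1.4, -0.3, 0.6]
width: 0.0853
gripper_force: 0.0
```

Emit:
jog_arm(plan=[{"dx":-20,"dy":0,"dz":-15,"ax":0,"ay":0,"az":0,"grip":0},{"dx":-20,"dy":0,"dz":-15,"ax":0,"ay":0,"az":0,"grip":0},{"dx":-20,"dy":0,"dz":-15,"ax":0,"ay":0,"az":0,"grip":0},{"dx":0,"dy":0,"dz":0,"ax":0,"ay":0,"az":0,"grip":0},{"dx":0,"dy":0,"dz":0,"ax":0,"ay":0,"az":0,"grip":0},{"dx":0,"dy":0,"dz":0,"ax":0,"ay":0,"az":0,"grip":0},{"dx":0,"dy":0,"dz":0,"ax":0,"ay":0,"az":0,"grip":0},{"dx":0,"dy":0,"dz":0,"ax":0,"ay":0,"az":0,"grip":0},{"dx":0,"dy":0,"dz":0,"ax":0,"ay":0,"az":0,"grip":0},{"dx":0,"dy":0,"dz":0,"ax":0,"ay":0,"az":0,"grip":0},{"dx":0,"dy":0,"dz":0,"ax":0,"ay":0,"az":0,"grip":0},{"dx":0,"dy":0,"dz":0,"ax":0,"ay":0,"az":0,"grip":0}])

```text
clock: 12.45
position: [0.3326, -0.0521, 0.5181]
ee_rot: [-0.053, 0.953, -0.006, 0.299]
contact_force: [-0.1, 0.4, 0.0]
width: 0.0852
gripper_force: 0.0
```

```bash
python3 - <<'E'
from go import *
from h import *
from rig import imaging
s=ld("top2")
H=R.from_euler('z',SY)*R.from_euler('x',np.radians(6))
im={}
for n in("scene","top"):
    d=imaging.get_image(n);pickle.dump(d,open(n+"5.pkl","wb"));im[n]=d
    for y in(.12,-.134):
        o=SX+R.from_euler('z',SY).apply([0,y,.2143+(y-.12)*np.tan(np.radians(6))])
        print(n,y,proj(d,o+H.apply([[-.017,.055,.03],[-.017,-.055,.03],[-.054,0,.0846]])).round(1).tolist())
stack(crop(im["top"],226,130,426,200,4),crop(im["scene"],215,140,375,220,4),"pics/p5.png",0)
E
```

```text
scene 0.12 [[241.3, 163.5], [278.2, 159.6], [269.0, 144.9]]
scene -0.134 [[321.2, 155.1], [350.2, 152.1], [347.3, 138.6]]
top 0.12 [[250.4, 155.5], [300.7, 156.8], [278.4, 167.3]]
top -0.134 [[365.5, 158.3], [413.3, 159.5], [399.0, 170.0]]
```

View pics/p5.png

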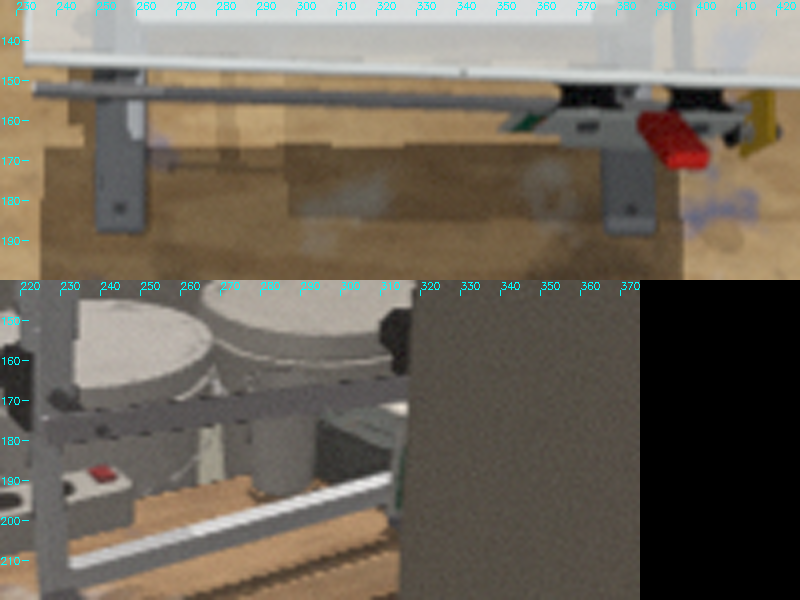

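Emit:
jog_arm(plan=[{"dx":0,"dy":0,"dz":0,"ax":0,"ay":0,"az":0,"grip":0},{"dx":0,"dy":0,"dz":0,"ax":0,"ay":0,"az":0,"grip":0},{"dx":0,"dy":0,"dz":0,"ax":0,"ay":0,"az":0,"grip":0},{"dx":0,"dy":0,"dz":0,"ax":0,"ay":0,"az":0,"grip":0},{"dx":0,"dy":0,"dz":0,"ax":0,"ay":0,"az":0,"grip":0},{"dx":0,"dy":0,"dz":0,"ax":0,"ay":0,"az":0,"grip":0},{"dx":0,"dy":0,"dz":0,"ax":0,"ay":0,"az":0,"grip":0},{"dx":0,"dy":0,"dz":0,"ax":0,"ay":0,"az":0,"grip":0},{"dx":0,"dy":0,"dz":0,"ax":0,"ay":0,"az":0,"grip":0},{"dx":0,"dy":0,"dz":0,"ax":0,"ay":0,"az":0,"grip":0},{"dx":0,"dy":0,"dz":0,"ax":0,"ay":0,"az":0,"grip":0},{"dx":0,"dy":0,"dz":0,"ax":0,"ay":0,"az":0,"grip":0},{"dx":0,"dy":0,"dz":0,"ax":0,"ay":0,"az":0,"grip":0},{"dx":0,"dy":0,"dz":0,"ax":0,"ay":0,"az":0,"grip":0},{"dx":0,"dy":0,"dz":0,"ax":0,"ay":0,"az":0,"grip":0},{"dx":0,"dy":0,"dz":0,"ax":0,"ay":0,"az":0,"grip":0},{"dx":0,"dy":0,"dz":0,"ax":0,"ay":0,"az":0,"grip":0},{"dx":0,"dy":0,"dz":0,"ax":0,"ay":0,"az":0,"grip":0},{"dx":0,"dy":0,"dz":0,"ax":0,"ay":0,"az":0,"grip":0},{"dx":0,"dy":0,"dz":0,"ax":0,"ay":0,"az":0,"grip":0}])

```text
clock: 14.22
position: [0.3324, -0.0522, 0.5182]
ee_rot: [-0.053, 0.953, -0.007, 0.299]
contact_force: [-0.3, -0.4, 0.6]
width: 0.085
gripper_force: 0.0
```

```bash
cat > red.py <<'E'
from h import *
def red(d):
    h=cv2.cvtColor(d["image"],cv2.COLOR_RGB2HSV)
    m=cv2.inRange(h,(0,150,60),(6,255,255))|cv2.inRange(h,(174,150,60),(180,255,255));m[:, :350]=0;m[:,430:]=0;m[185:]=0
    y,x=np.nonzero(m);return x.mean().round(2),y.mean().round(2),len(x)
E
python3 - <<'E'
from red import *
from rig import imaging
print(red(ld("top5")))
for i in range(12):
    d=imaging.get_image("top");print(red(d)) if i%3==0 else 0
pickle.dump(d,open("top6.pkl","wb"))
stack(crop(d,345,140,425,180,9),crop(d,226,200,426,290,4),"pics/p6.png",0)
t0=ld("top")["image"].astype(int);df=np.abs(d["image"].astype(int)-t0).max(2)
print("diff wedge/squeegee/jar",[ (df[a:b,c:e]>40).mean().round(3) for a,b,c,e in((248,268,240,275),(220,268,293,363),(228,260,383,415))])
E
```

```text
(np.float64(393.81), np.float64(164.75), 170)
(np.float64(393.83), np.float64(164.69), 166)
(np.float64(393.8), np.float64(164.79), 169)
(np.float64(393.85), np.float64(164.79), 169)
(np.float64(393.83), np.float64(164.63), 167)
diff wedge/squeegee/jar [np.float64(0.329), np.float64(0.424), np.float64(0.0)]
```

View pics/p6.png

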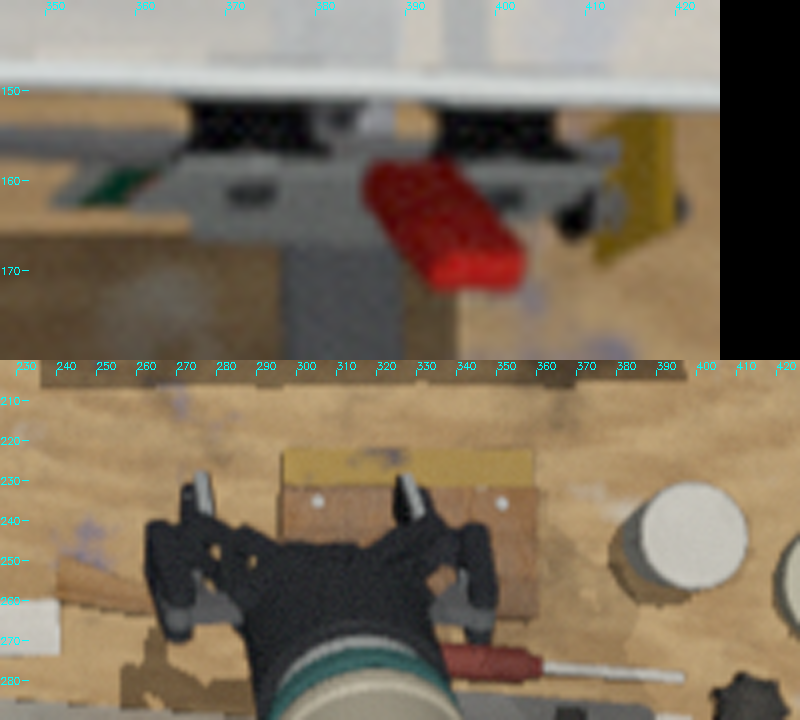

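The hanger stands still at the predicted resting spot, with its handle top at about pixel (398, 170), right beside the yellow end stop. The squeegee, jar and wedge look undisturbed; the image differences there come from the gripper in front of them.

```bash
python3 -c "
from rig import manip
print(manip.sign_off())"
```

```text
the job is handed in; nothing more can be done
None
```

The hanger was hooked on at the rail's upper end, lowered until both wheels stood on the rail, and released; it rolled down and rests against the end stop. The wedge, squeegee and ink jar were left alone, and the job is handed in at about 15 s.

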